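# Close a bottle batch: load the transit tray, latch it, zero the batch counter

### The arm

A 6-joint arm with a two-finger parallel gripper is mounted at the origin on the work surface. World frame = base frame: x ahead of the robot, y to its left, z up, the work surface at z = 0. Lengths are in mm, angles in rad, forces in N, time in s.
With the tool pointing down it reaches from about 400 to 925 mm from the base axis. Payload 12.5 kg.
Tool frame: the origin (TCP) lies at the very end of the fingers, on their centre line; the grasp point (between the pads) lies behind it (env.grip_depth is the z of the grasp point in the tool frame, in mm); z points along the fingers, y is the line along which they close (so a half turn about z gives the same grasp; the last joint's range is limited). The gripper opens to 95 mm and grips with 3 to 60 N. Pads are 20 mm wide; open, the fingers measure 119 mm over their backs; the gripper's body (75 mm by 180 mm) begins 59 mm behind the grasp point.
Start: joints at [1.226, 0.491, 1.559, -0, 1.092, -0.106], TCP at [147.817, 607.286, 214.661] pointing down, gripper open.
Joint ranges: [-3.1, 3.1], [-0.84, 2.19], [0.05, 2.79], [-1.13, 4.28], [0.06, 2.93], [-2.69, 2.69]. Speed limits (rad/s): [2.22, 2.22, 2.79, 3.14, 3.14, 3.14].

### API

Orientations are given as [roll, pitch, yaw] about the fixed x, y, z axes, in that order (R = Rz(yaw) Ry(pitch) Rx(roll)).
In Python, from cell import env, optics gives the robot as it stands.
- The arm moves only by the tool step_arm, never from a script. Its argument "moves" is a list of rows, each an object of numbers: "tx", "ty", "tz": the shift along the tool's x, y, z in mm; "roll": the turn about the tool's z in rad. In form: [{"tx": .., "ty": .., "tz": .., "roll": ..}, ...]. A call has 1 to 12 rows; each row is the pose to reach, as a shift and turn from the pose commanded when the call began, along the tool's axes at that moment; what a row does not reach only later rows make up. A row lasts 1/12 s, in which the tool goes at most 41.7 mm and 7.16 degrees, less where a joint would pass 70% of its speed; a pose out of reach is approached as far as the arm can. A call with a gripper value outside its range is refused whole. "grip" is the finger opening in mm, from 0 to 95.1, set as the call begins (left out, the last holds). The fingers move at their own pace and stop on an object; the grip force is fixed at half the most. Time passes only in rows, so rows that repeat a pose let the fingers close. It gives the time, the measured TCP pose, the force, the opening and the grip force at its end, in the units of the state.
- env.state(): the state, without advancing time (a new reading comes with each control period).
- optics.read_camera(name): name is "side" or "top"; returns a dict with "pixels" (480x640x3 uint8, blue, green, red), "mtx" (3x3 intrinsics, pixels), "view" (4x4, takes a point from world to camera coordinates). Camera axes: x right, y down, z forward; pixel columns grow to the right and rows downward; lengths in mm; the calibration is good to about 2 mm. A picture is of the moment at which its call begins. There is no depth.
- env.job_done(): hands the job in; it is judged then, once.
The state is a dict: "t": time; "joints": joint angles; "qvel": joint speeds; "tau": joint torques, N m; "eef_pos": TCP position; "tcp_rot": TCP orientation; "ft_force": force on the tool from outside, world axes, zero at the start; "moment": the same for the moment, N m; "opening": opening from 0.0 (shut) to 1.0 (fully open); "grip_force": force on a finger pad.
Only numpy, scipy, OpenCV 4.12 (cv2) and the standard library are available. Lean on these libraries where they do the work, as an engineer would, in place of code of your own. Each camera call takes 0.05 s, during which the arm holds its last target. There are 200 camera calls.

### The job

Close this batch: stand every loose teal bottle upright in a pocket of the white transit tray, one to a pocket. Then swing the yellow retaining bar down until it rests fully in its catch, and only after that turn the counter's reset knob all the way back to its zero stop. Leave the phone, the cup and the tape roll where they are.

Things in the scene. Friction and masses are not known exactly. Their poses are not given: they have to be found in the camera images.
- bottle0: squat dark teal glass bottle, standing: body 54 mm across and 42 mm high, on it a silver cylindrical cap 24 mm across and 28 mm high (70 mm in all); origin at the centre of its underside, z up to the cap. 3 or 4 of the bottles are present
- bottle1: squat dark teal glass bottle, standing: body 54 mm across and 42 mm high, on it a silver cylindrical cap 24 mm across and 28 mm high (70 mm in all); origin at the centre of its underside, z up to the cap. 3 or 4 of the bottles are present
- bottle2: squat dark teal glass bottle, standing: body 54 mm across and 42 mm high, on it a silver cylindrical cap 24 mm across and 28 mm high (70 mm in all); origin at the centre of its underside, z up to the cap. 3 or 4 of the bottles are present
- bottle3: squat dark teal glass bottle, standing: body 54 mm across and 42 mm high, on it a silver cylindrical cap 24 mm across and 28 mm high (70 mm in all); origin at the centre of its underside, z up to the cap. 3 or 4 of the bottles are present
- tray: fixed milky-white tray 148 x 148 mm, walls and cross divider 4 mm thick, 28 mm high: four square pockets 68 mm wide centred at x, y = +-36 mm, floor 4 mm up. Origin: centre of underside. Steel hinge bracket at its -y side (x +-25, y -136 to -105, 66 mm high). Steel catch at its +y side: fork at y = 90 mm, 12 mm thick, saddle 50 mm high, two prongs 34 mm apart in x, 74 mm high
- bar (a joint): retaining bar of the tray, swings about the tray's x axis at point bar_hinge: 0 = down in the catch, lying over the middle of the tray along its +y; about 1.6 to 1.9 = standing up, open (at most 1.95). The hinge is stiff (stays where it is left, about 1 N at the grip end)
- bar_hinge (a point): hinge axis of the bar, at tray (0, -115, 57) mm; axes are those of the tray
- bar_grip (a point): centre of the red grip end of the yellow bar, 232 mm from the hinge; the bar is flat, 28 mm wide (point x, the hinge axis), 8 mm thick (point z), 250 mm long along point y; red from 215 to 250 mm. Closed, the point is 57 mm high, 117 mm from the tray's centre
- counter: fixed grey batch counter, 110 x 120 x 40 mm high, with a white dial 96 mm across on its top; origin at the centre of its underside, front at -x; the red zero mark of the dial is at its front (-x), the black marks follow clockwise
- knob (a joint): reset knob of the counter, turns about the vertical: 0 = on its zero stop (red line of the knob at the red mark), grows clockwise seen from above up to 4.6 rad; so it is reset by turning counter-clockwise. Stiff, about 0.05 N m
- knob_grip (a point): on the knob's axis, 63 mm above the table; its black grip bar is 40 mm long along the point's x, 12 mm wide (y) and stands 48 to 74 mm above the table, on a disc 42 mm across, 42 to 48 mm above the table. The red line lies towards the point's -x. The point turns with the knob
- phone: black phone lying flat, 150 x 72 x 9 mm; not to be disturbed
- cup: yellow cup, 72 mm across the rim, 85 mm high, origin under its foot; not to be disturbed
- tape: brown tape roll lying flat, 90 mm across, 24 mm high; not to be disturbed
Things that resemble listed ones, but are neither listed nor needed, are in the scene too. Leave any pink look-alike of the bottle2 alone. What is shaped like the bottle0 but red is not meant.

How it is judged:
By the outcome, as a careful person would: the job done as asked, in the order asked, and still so for the second after the job is handed in, with the robot touching nothing.
Of bottle0, bottle1, bottle2, bottle3 only 3 to 4 are there at a start; the rules pass over those that are not, and their reading is None.
At some moment in a run one of bottle0, bottle1, bottle2, bottle3 may be knocked a few centimetres aside while the robot is not near it.
It also fails if it takes over 210 s, if anything falls off the work surface, if the arm or the gripper's body presses on something with over 40 N, if the wrist force passes 120 N, or if a joint passes its speed limit or range.

## Working session

There is one attempt and no reset: what is moved stays moved. The work goes in short steps, Python scripts to look and compute and a tool call to move; the robot and the scene stay as the last step left them, time stands still between calls to the robot, and variables do not carry over. Pictures are saved under pics/ and viewed, at most 14 in all, crops included, and the job is handed in when it is done.

Besides the shell and the picture viewer there is one more tool, called after "Call:" as name([rows], argument=value, ...), one row to a line, values as JSON. step_arm: Moves the arm, as the interface text tells. Its arguments: {"type":"object","properties":{"moves":{"type":"array"},"grip":{"type":"number"}},"required":["moves"]}

```bash
ls; mkdir -p pics; cat > h.py <<'E'
from cell import env, optics
import numpy as np, cv2
def shot(n, f=None):
    c=optics.read_camera(n)
    if f: cv2.imwrite('pics/'+f,c['pixels'])
    return c
def plane(c,u,v,z):
    K=np.array(c['mtx']);T=np.array(c['view']);R=T[:3,:3];o=-R.T@T[:3,3]
    d=R.T@np.linalg.solve(K,[u,v,1.]); return o+d*(z-o[2])/d[2]
def proj(c,p):
    K=np.array(c['mtx']);T=np.array(c['view']);q=K@(T[:3,:3]@np.array(p,float)+T[:3,3]); return q[:2]/q[2]
E
python3 - <<'E'
from h import *
for n in ('top','side'):
    c=shot(n,n+'0.png'); T=np.array(c['view']);print(n,np.round(-T[:3,:3].T@T[:3,3]),np.round(T[:3,:3],2).tolist(),c['mtx'][0][0])
print(env.state(),env.grip_depth)
E
```

```text
pics
top [ 428.   49. 1363.] [[0.02, -1.0, 0.02], [-0.99, -0.02, -0.15], [0.15, -0.01, -0.99]] 606.5662660396237
side [189. 750. 842.] [[-0.86, -0.51, -0.02], [-0.34, 0.59, -0.73], [0.38, -0.62, -0.68]] 583.6896830752377
{'t': 0.1, 'joints': array([ 1.22641555e+00,  4.91502793e-01,  1.55937205e+00, -2.07825462e-05,
        1.09170173e+00, -1.05559644e-01]), 'qvel': array([-0.00165817, -0.00286698, -0.0008458 , -0.00135242, -0.00040188,
        0.00142623]), 'tau': array([ 2.40666333e-03, -6.13619900e+01, -2.58604950e+01,  6.93901652e-02,
        4.70307958e-02, -9.12622340e-05]), 'eef_pos': array([147.73621656, 607.07464437, 214.12367027]), 'tcp_rot': array([-3.14061227e+00, -8.53390340e-05,  2.90278107e+00]), 'ft_force': array([-0.25892418, -0.31051325, -0.76443734]), 'moment': array([-0.02660039,  0.05982835,  0.00744503]), 'grip_force': 0.0, 'opening': 0.9998355368667631} -18.8
```

View pics/top0.png

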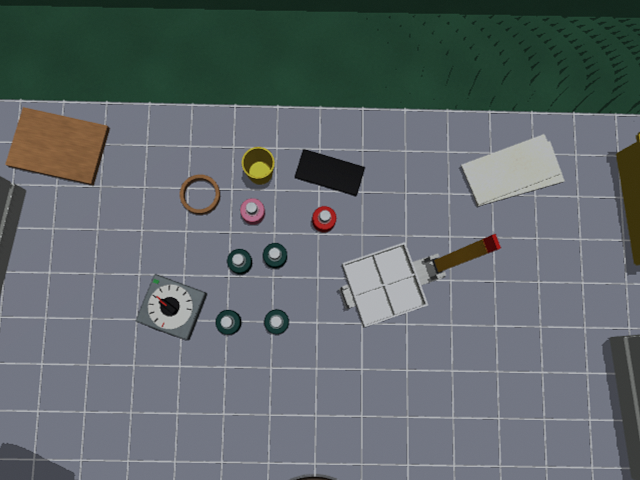

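View pics/side0.png

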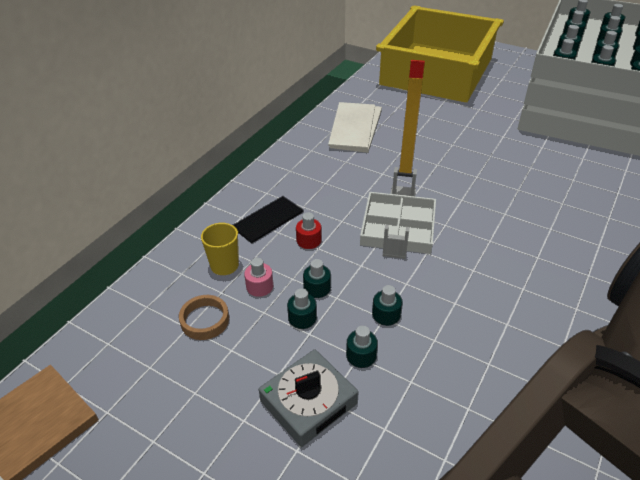

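Four teal candidates in the top view: (239,261), (275,255), (228,322), (277,321). All are dark teal with a silver cap. The pink one (252,210) and the red one (324,218) are not meant, and the bottles in the crate at the back (side view only) are not loose. I'll confirm with an enlarged crop and measure.

```bash
cat >> h.py <<'E'
def caps(c):
    """silver caps of teal bottles, top view: cap-top centres at z=70"""
    im=c['pixels']; hsv=cv2.cvtColor(im,cv2.COLOR_BGR2HSV)
    teal=cv2.inRange(hsv,(80,100,15),(100,255,110)); teal[:115]=0
    n,l,s,ce=cv2.connectedComponentsWithStats(cv2.morphologyEx(teal,cv2.MORPH_CLOSE,np.ones((3,3))))
    out=[]
    for i in range(1,n):
        if s[i,4]<120: continue
        x,y,w,h=s[i,:4]; g=hsv[y-6:y+h,x-3:x+w+3]
        m=((g[...,1]<45)&(g[...,2]>125)).astype(np.uint8)
        k,ll,ss,cc=cv2.connectedComponentsWithStats(m)
        if k<2: continue
        j=1+np.argmax(ss[1:,4]); u,v=cc[j]+[x-3,y-6]
        out.append((s[i].tolist(),ss[j,4],np.round([u,v],1),np.round(plane(c,u,v,64)[:2],1)))
    return out
E
python3 - <<'E'
from h import *
c=shot('top')
for o in caps(c): print(*o)
im=c['pixels']
a=cv2.resize(im[180:350,130:330],None,fx=4,fy=3.5,interpolation=cv2.INTER_CUBIC);cv2.imwrite('pics/cropA.png',a)
b=cv2.resize(im[225:345,330:510],None,fx=4.4,fy=4.4,interpolation=cv2.INTER_CUBIC);cv2.imwrite('pics/cropB.png',b)
E
```

```text
[263, 243, 24, 25, 283] 361 [274.6 246.7] [610.3  96.7]
[227, 249, 25, 25, 281] 381 [238.7 253.3] [594.4 173.7]
[216, 310, 24, 24, 291] 303 [225.2 311.6] [469.2 198.1]
[265, 310, 23, 24, 279] 310 [276.1 313.2] [467.8  90.1]
```

View pics/cropA.png

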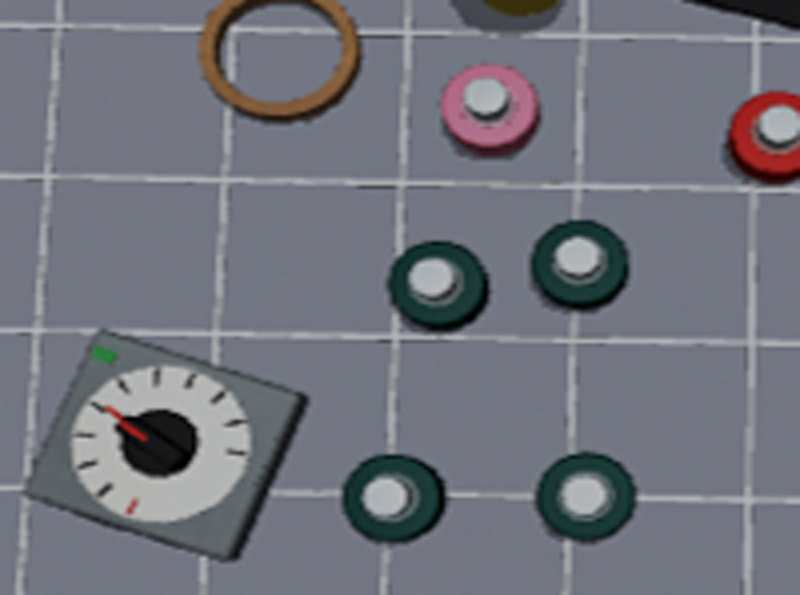

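View pics/cropB.png

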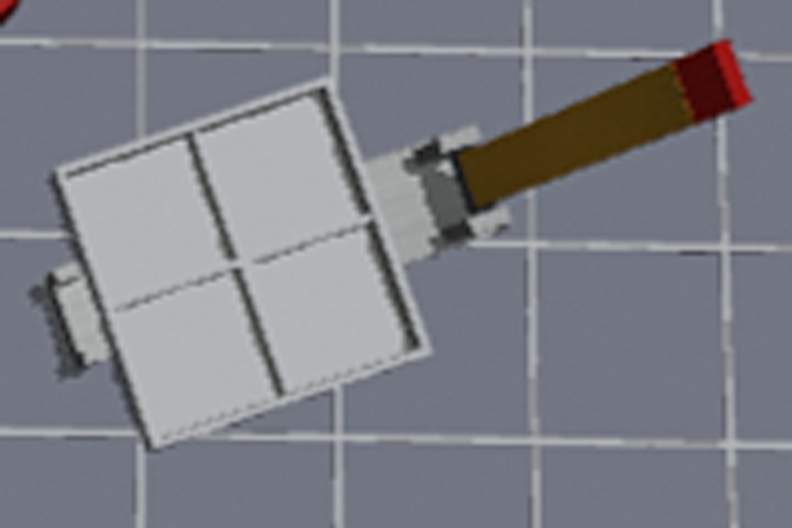

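The crop confirms four separate teal bottles with silver caps. The pink and red look-alikes stay out. The knob's red line points up-left (crop (125,422)) and the zero mark is at crop (132,507). The tray's fork is at its left and the bar stands over its right side. Next I'll take precise measurements.

```bash
cat >> h.py <<'E'
def caps(c):
    im=c['pixels']; hsv=cv2.cvtColor(im,cv2.COLOR_BGR2HSV)
    teal=cv2.inRange(hsv,(80,100,15),(100,255,110)); teal[:115]=0
    n,l,s,ce=cv2.connectedComponentsWithStats(cv2.morphologyEx(teal,cv2.MORPH_CLOSE,np.ones((3,3))))
    out=[]
    for i in range(1,n):
        if s[i,4]<120: continue
        cs,_=cv2.findContours((l==i).astype(np.uint8),cv2.RETR_EXTERNAL,cv2.CHAIN_APPROX_NONE)
        m=np.zeros(l.shape,np.uint8); cv2.fillPoly(m,[cv2.convexHull(max(cs,key=len))],255)
        w=((im.min(2)>150)&(m>0)).astype(np.uint8)
        k,ll,ss,cc=cv2.connectedComponentsWithStats(w)
        if k<2: continue
        j=1+np.argmax(ss[1:,4]); u,v=cc[j]
        mm=cv2.moments(m,True); b=(mm['m10']/mm['m00'],mm['m01']/mm['m00'])
        out.append((ss[j,4],np.round(cc[j],1),np.round(plane(c,u,v,70)[:2],1),np.round(plane(c,*b,30)[:2],1)))
    return out
E
python3 - <<'E'
from h import *
c=shot('top')
for o in caps(c): print('cap',*o)
im=c['pixels']; hsv=cv2.cvtColor(im,cv2.COLOR_BGR2HSV)
pts=np.array([(330,78),(430,350),(150,448),(55,172)])/4.4+[330,225]
w=[plane(c,*p,28)[:2] for p in pts]; w=np.array(w);print('corners',w.round(1).tolist(),'sides',[round(np.linalg.norm(w[i]-w[i-1]),1) for i in range(4)],'ctr',w.mean(0).round(1))
y=(w[3]+w[2]-w[0]-w[1]); print('tray +y dir deg',np.degrees(np.arctan2(y[1],y[0])))
x=(w[0]+w[3]-w[1]-w[2]); print('  other dir',np.degrees(np.arctan2(x[1],x[0])))
m=(im.min(2)>140).astype(np.uint8); m[:,:335]=0;m[:235]=0;m[335:]=0;m[:,440:]=0
m=cv2.morphologyEx(m,cv2.MORPH_CLOSE,np.ones((5,5))); m=cv2.morphologyEx(m,cv2.MORPH_OPEN,np.ones((35,35)))
r=cv2.minAreaRect(cv2.findNonZero(m)); bp=cv2.boxPoints(r); w=np.array([plane(c,*p,28)[:2] for p in bp])
print('rect',r,w.round(1).tolist(),w.mean(0).round(1))
# red bits
red=cv2.inRange(hsv,(0,120,80),(8,255,255))|cv2.inRange(hsv,(172,120,80),(180,255,255))
n,l,s,ce=cv2.connectedComponentsWithStats(red)
for i in range(1,n):
    if s[i,4]>2: print('red',s[i].tolist(),ce[i].round(1),plane(c,*ce[i],42)[:2].round(1))
wh=(im.min(2)>150).astype(np.uint8); wh[:,:140]=0; wh[:,200:]=0; wh[:275]=0; wh[338:]=0
wh=cv2.morphologyEx(wh,cv2.MORPH_OPEN,np.ones((3,3)))
n,l,s,ce=cv2.connectedComponentsWithStats(wh); i=1+np.argmax(s[1:,4])
e=cv2.fitEllipse(cv2.convexHull(cv2.findNonZero((l==i).astype(np.uint8)))); print('dial',e,plane(c,*e[0],41)[:2].round(1))
d=side=shot('side')
for p in [(309,382)]: print('side knob',plane(d,*p,74)[:2])
E
```

```text
cap 76 [274.  252.6] [596.6  97.5] [596.8  98.1]
cap 75 [237.6 258.7] [581.9 175.1] [582.1 175.8]
cap 78 [226.  321.5] [448.3 194.9] [448.4 195.8]
cap 80 [275.6 321.2] [450.8  90.5] [451.1  90.7]
corners [[630.0, -192.3], [493.6, -241.3], [442.7, -101.3], [579.4, -53.1]] sides [np.float64(148.1), np.float64(144.9), np.float64(148.9), np.float64(144.9)] ctr [ 536.4 -147. ]
tray +y dir deg 109.96941380075124
  other dir 19.59841177524607
rect ((385.5, 284.0), (64.0, 73.0), 90.0) [[606.7, -67.3], [609.9, -230.1], [468.4, -228.4], [465.6, -68.2]] [ 537.6 -148.5]
red [312, 206, 24, 24, 290] [323.9 217.9] [679.9  -9.9]
red [492, 234, 9, 16, 63] [495.7 241.3] [ 635.  -391.3]
red [157, 296, 10, 10, 24] [161.5 301.2] [489.8 338.7]
dial ((169.63174438476562, 306.4566650390625), (42.81930160522461, 44.511497497558594), 47.24710464477539) [478.8 320.8]
side knob [469.53081241 327.34630836]
```

```bash
cat >> h.py <<'E'
from scipy.spatial.transform import Rotation as Ro
def sh(*ps, yaw=None):
    s=env.state(); R=Ro.from_euler('xyz',s['tcp_rot'])
    print('tcp',s['eef_pos'].round(1),'rot',s['tcp_rot'].round(3),'t',round(s['t'],2),'open',round(s['opening']*95.1,1),'gf',round(s['grip_force'],1),'F',s['ft_force'].round(1))
    for p in ps: print(p,'-> shift',R.inv().apply(np.array(p,float)-s['eef_pos']).round(1))
    if yaw is not None: print('roll',round((s['tcp_rot'][2]-yaw+np.pi)%(2*np.pi)-np.pi,3))
A=(596.8,97.8);B=(582,175.5);C=(448.3,195.3);D=(451,90.6)
P=[(558,-101),(582.5,-168.7),(490.3,-125.3),(514.7,-193.1)] # ++ +- -+ --
E
python3 -c "
from h import *
sh((*A,200),(*A,110),(*A,46),yaw=np.radians(109.8))"
```

```text
tcp [147.8 607.2 214.4] rot [-3.141 -0.     2.903] t 0.25 open 95.3 gf 0.0 F [-0.2  0.4 -0.6]
(596.8, 97.8, 200) -> shift [-556.8 -388.7   14.5]
(596.8, 97.8, 110) -> shift [-556.8 -388.7  104.5]
(596.8, 97.8, 46) -> shift [-556.8 -388.6  168.5]
roll 0.986
```

Call:
step_arm([
  {"tx": -557,"ty": -389,"tz": 14,"roll": 0.986},
  {"tx": -557,"ty": -389,"tz": 14,"roll": 0.986},
  {"tx": -557,"ty": -389,"tz": 14,"roll": 0.986},
  {"tx": -557,"ty": -389,"tz": 14,"roll": 0.986},
  {"tx": -557,"ty": -389,"tz": 14,"roll": 0.986},
  {"tx": -557,"ty": -389,"tz": 14,"roll": 0.986},
  {"tx": -557,"ty": -389,"tz": 14,"roll": 0.986},
  {"tx": -557,"ty": -389,"tz": 14,"roll": 0.986},
  {"tx": -557,"ty": -389,"tz": 14,"roll": 0.986},
  {"tx": -557,"ty": -389,"tz": 14,"roll": 0.986},
  {"tx": -557,"ty": -389,"tz": 14,"roll": 0.986},
  {"tx": -557,"ty": -389,"tz": 14,"roll": 0.986},
], grip=42)

```text
t: 1.25
eef_pos: [479.4, 230.4, 204.4]
tcp_rot: [3.141, -0.0, 1.917]
ft_force: [0.4, 0.7, -0.1]
opening: 0.44
grip_force: 0.0
```

```bash
python3 -c "
from h import *
sh((*A,200),(*A,110),(*A,46),yaw=np.radians(109.8))
for o in caps(shot('top')): print(*o)"
```

```text
tcp [479.4 230.4 204.4] rot [ 3.141 -0.     1.917] t 1.25 open 41.9 gf 0.0 F [ 0.4  0.7 -0.1]
(596.8, 97.8, 200) -> shift [-164.6   65.5    4.4]
(596.8, 97.8, 110) -> shift [-164.6   65.5   94.4]
(596.8, 97.8, 46) -> shift [-164.6   65.5  158.4]
roll 0.0
82 [273.9 252.6] [596.6  97.8] [596.5  97.8]
83 [237.5 258.7] [582.  175.3] [582.2 175.8]
38 [228.1 321.2] [449.1 190.6] [450.2 189.6]
88 [275.5 321. ] [451.2  90.7] [451.1  90.8]
```

```bash
python3 -c "
from h import *
sh((*A,200),(*A,46),yaw=np.radians(109.8))"
```

```text
tcp [483.7 226.1 204.2] rot [3.140e+00 2.000e-03 1.914e+00] t 1.3 open 42.0 gf 0.0 F [ 2.9 -5.  -0.1]
(596.8, 97.8, 200) -> shift [-158.9   63.3    4.5]
(596.8, 97.8, 46) -> shift [-158.7   63.1  158.5]
roll -0.003
```

Call:
step_arm([
  {"tx": -159,"ty": 63,"tz": 60},
  {"tx": -159,"ty": 63,"tz": 60},
  {"tx": -159,"ty": 63,"tz": 60},
  {"tx": -159,"ty": 63,"tz": 60},
  {"tx": -159,"ty": 63,"tz": 60},
  {"tx": -159,"ty": 63,"tz": 60},
  {"tx": -159,"ty": 63,"tz": 60},
])

```text
validation failed for argument at $.mo...
```

```bash
python3 -c "
from h import *
sh((*A,46),yaw=np.radians(109.8))"
```

```text
tcp [483.7 226.1 204.2] rot [3.140e+00 2.000e-03 1.914e+00] t 1.3 open 42.0 gf 0.0 F [ 2.9 -5.  -0.1]
(596.8, 97.8, 46) -> shift [-158.7   63.1  158.5]
roll -0.003
```

The call was refused and the arm didn't move, probably because the rows left out "roll". I'll resend with every field.

Call:
step_arm([
  {"tx": -159,"ty": 63,"tz": 60,"roll": 0},
  {"tx": -159,"ty": 63,"tz": 60,"roll": 0},
  {"tx": -159,"ty": 63,"tz": 60,"roll": 0},
  {"tx": -159,"ty": 63,"tz": 60,"roll": 0},
  {"tx": -159,"ty": 63,"tz": 60,"roll": 0},
  {"tx": -159,"ty": 63,"tz": 60,"roll": 0},
  {"tx": -159,"ty": 63,"tz": 60,"roll": 0},
])

```text
t: 1.88
eef_pos: [591.2, 103.9, 143.9]
tcp_rot: [-3.14, -0.001, 1.915]
ft_force: [-0.2, 0.5, -0.1]
opening: 0.439
grip_force: 0.0
```

```bash
python3 -c "
from h import *
sh((*A,46),yaw=np.radians(109.8))"
```

```text
tcp [591.2 103.9 143.9] rot [-3.140e+00 -1.000e-03  1.915e+00] t 1.88 open 41.8 gf 0.0 F [-0.2  0.5 -0.1]
(596.8, 97.8, 46) -> shift [-7.7  3.4 97.9]
roll -0.001
```

Call:
step_arm([
  {"tx": -8,"ty": 3,"tz": 40,"roll": 0},
  {"tx": -8,"ty": 3,"tz": 40,"roll": 0},
  {"tx": -8,"ty": 3,"tz": 70,"roll": 0},
  {"tx": -8,"ty": 3,"tz": 98,"roll": 0},
  {"tx": -8,"ty": 3,"tz": 98,"roll": 0},
  {"tx": -8,"ty": 3,"tz": 98,"roll": 0},
])

```text
t: 2.38
eef_pos: [596.3, 98.7, 47.1]
tcp_rot: [-3.14, -0.001, 1.918]
ft_force: [0.5, 0.1, 0.4]
opening: 0.438
grip_force: 0.0
```

Call:
step_arm([
  {"tx": 0,"ty": 0,"tz": 0,"roll": 0},
  {"tx": 0,"ty": 0,"tz": 0,"roll": 0},
  {"tx": 0,"ty": 0,"tz": 0,"roll": 0},
  {"tx": 0,"ty": 0,"tz": 0,"roll": 0},
  {"tx": 0,"ty": 0,"tz": 0,"roll": 0},
  {"tx": 0,"ty": 0,"tz": 0,"roll": 0},
], grip=10)

```text
t: 2.88
eef_pos: [597.3, 97.6, 47.7]
tcp_rot: [3.14, 0.0, 1.917]
ft_force: [-3.1, 0.2, 8.5]
opening: 0.249
grip_force: 30.0
```

```bash
python3 -c "
from h import *
sh((*A,160),(*P[1],160),(*P[1],52),(*P[0],160),yaw=np.radians(109.8))"
```

```text
tcp [597.3  97.6  47.7] rot [3.14  0.    1.917] t 2.88 open 23.7 gf 30.0 F [-3.1  0.2  8.5]
(596.8, 97.8, 160) -> shift [   0.3   -0.3 -112.3]
(582.5, -168.7, 160) -> shift [-245.6 -104.1 -112.4]
(582.5, -168.7, 52) -> shift [-245.5 -104.2   -4.4]
(558, -101, 160) -> shift [-173.6 -104.2 -112.4]
roll 0.0
```

Call:
step_arm([
  {"tx": 0,"ty": 0,"tz": -40,"roll": 0},
  {"tx": 0,"ty": 0,"tz": -80,"roll": 0},
  {"tx": 0,"ty": 0,"tz": -112,"roll": 0},
  {"tx": -35,"ty": -15,"tz": -112,"roll": 0},
  {"tx": -70,"ty": -30,"tz": -112,"roll": 0},
  {"tx": -105,"ty": -45,"tz": -112,"roll": 0},
  {"tx": -140,"ty": -60,"tz": -112,"roll": 0},
  {"tx": -175,"ty": -75,"tz": -112,"roll": 0},
  {"tx": -210,"ty": -90,"tz": -112,"roll": 0},
  {"tx": -246,"ty": -104,"tz": -112,"roll": 0},
  {"tx": -246,"ty": -104,"tz": -112,"roll": 0},
  {"tx": -246,"ty": -104,"tz": -112,"roll": 0},
])

```text
t: 3.88
eef_pos: [582.2, -171.2, 158.5]
tcp_rot: [3.141, -0.0, 1.913]
ft_force: [0.2, 0.5, -1.3]
opening: 0.244
grip_force: 30.0
```

Call:
step_arm([
  {"tx": 0,"ty": 0,"tz": 0,"roll": 0},
  {"tx": 0,"ty": 0,"tz": 0,"roll": 0},
])

```text
t: 4.05
eef_pos: [582.6, -168.2, 158.5]
tcp_rot: [3.142, -0.0, 1.918]
ft_force: [0.1, 0.5, -1.9]
opening: 0.245
grip_force: 30.0
```

```bash
python3 -c "
from h import *
sh((*P[1],160),(*P[1],54),yaw=np.radians(109.8))
c=shot('side');a=c['pixels'][40:340,280:560];cv2.imwrite('pics/s1.png',cv2.resize(a,None,fx=2,fy=2))"
```

```text
tcp [ 582.6 -168.2  158.5] rot [ 3.142 -0.     1.918] t 4.05 open 23.3 gf 30.0 F [ 0.1  0.5 -1.9]
(582.5, -168.7, 160) -> shift [-0.4 -0.3 -1.5]
(582.5, -168.7, 54) -> shift [ -0.5  -0.3 104.5]
roll 0.001
```

View pics/s1.png

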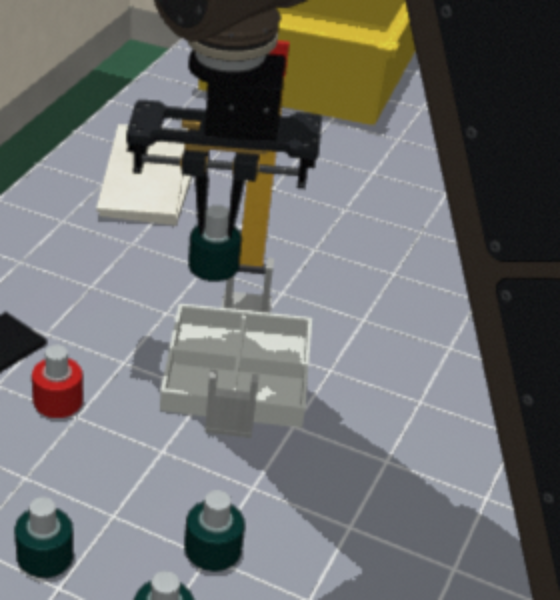

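The bottle hangs upright from the fingers (crop (215,245)) over the +x,−y pocket, clear of the bar. Lowering it now.

Call:
step_arm([
  {"tx": 0,"ty": 0,"tz": 35,"roll": 0},
  {"tx": 0,"ty": 0,"tz": 65,"roll": 0},
  {"tx": 0,"ty": 0,"tz": 85,"roll": 0},
  {"tx": 0,"ty": 0,"tz": 98,"roll": 0},
  {"tx": 0,"ty": 0,"tz": 105,"roll": 0},
  {"tx": 0,"ty": 0,"tz": 105,"roll": 0},
  {"tx": 0,"ty": 0,"tz": 105,"roll": 0},
])

```text
t: 4.68
eef_pos: [583.0, -168.5, 53.6]
tcp_rot: [3.141, 0.0, 1.918]
ft_force: [0.2, -1.0, -1.0]
opening: 0.251
grip_force: 30.0
```

Call:
step_arm([
  {"tx": 0,"ty": 0,"tz": 0,"roll": 0},
  {"tx": 0,"ty": 0,"tz": 0,"roll": 0},
  {"tx": 0,"ty": 0,"tz": 0,"roll": 0},
  {"tx": 0,"ty": 0,"tz": 0,"roll": 0},
  {"tx": 0,"ty": 0,"tz": -30,"roll": 0},
  {"tx": 0,"ty": 0,"tz": -70,"roll": 0},
  {"tx": 0,"ty": 0,"tz": -105,"roll": 0},
  {"tx": 0,"ty": 0,"tz": -105,"roll": 0},
  {"tx": 0,"ty": 0,"tz": -105,"roll": 0},
  {"tx": 0,"ty": 0,"tz": -105,"roll": 0},
], grip=42)

```text
t: 5.52
eef_pos: [582.3, -169.1, 158.1]
tcp_rot: [-3.142, -0.0, 1.917]
ft_force: [0.2, -0.4, -0.2]
opening: 0.438
grip_force: 0.0
```

```bash
python3 -c "
from h import *
sh((*B,155),(*C,155),(*D,155),yaw=np.radians(109.8))
for o in caps(shot('top')): print(*o)"
```

```text
tcp [ 582.3 -169.1  158.1] rot [-3.142 -0.     1.917] t 5.52 open 41.6 gf 0.0 F [ 0.2 -0.4 -0.2]
(582, 175.5, 155) -> shift [324.3 116.5   3.1]
(448.3, 195.3, 155) -> shift [388.2  -2.5   3.1]
(451, 90.6, 155) -> shift [288.8 -35.5   3.1]
roll 0.0
91 [237.4 258.7] [581.9 175.5] [582.2 175.8]
93 [225.8 321.4] [448.4 195.4] [448.5 195.7]
99 [275.7 321. ] [451.2  90.4] [451.2  90.7]
```

Call:
step_arm([
  {"tx": 36,"ty": 13,"tz": 3,"roll": 0},
  {"tx": 72,"ty": 26,"tz": 3,"roll": 0},
  {"tx": 108,"ty": 39,"tz": 3,"roll": 0},
  {"tx": 144,"ty": 52,"tz": 3,"roll": 0},
  {"tx": 180,"ty": 65,"tz": 3,"roll": 0},
  {"tx": 216,"ty": 78,"tz": 3,"roll": 0},
  {"tx": 252,"ty": 91,"tz": 3,"roll": 0},
  {"tx": 288,"ty": 104,"tz": 3,"roll": 0},
  {"tx": 324,"ty": 116.5,"tz": 3,"roll": 0},
  {"tx": 324,"ty": 116.5,"tz": 3,"roll": 0},
  {"tx": 324,"ty": 116.5,"tz": 3,"roll": 0},
  {"tx": 324,"ty": 116.5,"tz": 3,"roll": 0},
])

```text
t: 6.57
eef_pos: [581.9, 174.9, 154.1]
tcp_rot: [-3.14, -0.0, 1.917]
ft_force: [0.3, -1.0, 0.1]
opening: 0.442
grip_force: 0.0
```

Call:
step_arm([
  {"tx": 0,"ty": 0,"tz": 0,"roll": 0},
  {"tx": 0,"ty": 0,"tz": 0,"roll": 0},
])

```text
t: 6.73
eef_pos: [582.5, 173.9, 155.0]
tcp_rot: [-3.141, -0.0, 1.915]
ft_force: [-0.1, -0.7, 0.2]
opening: 0.442
grip_force: 0.0
```

```bash
python3 -c "
from h import *
sh((*B,48),yaw=np.radians(109.8))
for o in caps(shot('top')): print(*o)"
```

```text
tcp [582.5 173.9 155. ] rot [-3.141 -0.     1.915] t 6.73 open 42.0 gf 0.0 F [-0.1 -0.7  0.2]
(582, 175.5, 48) -> shift [  1.7   0.2 107. ]
roll -0.001
82 [397.6 260.6] [ 584.5 -168.4] [ 584.8 -168.3]
92 [275.6 320.9] [451.4  90.5] [451.5  90. ]
```

Call:
step_arm([
  {"tx": 1,"ty": 0,"tz": 40,"roll": 0},
  {"tx": 1,"ty": 0,"tz": 75,"roll": 0},
  {"tx": 1,"ty": 0,"tz": 95,"roll": 0},
  {"tx": 1,"ty": 0,"tz": 107,"roll": 0},
  {"tx": 1,"ty": 0,"tz": 107,"roll": 0},
  {"tx": 1,"ty": 0,"tz": 107,"roll": 0},
])

```text
t: 7.28
eef_pos: [582.4, 175.7, 48.7]
tcp_rot: [3.142, -0.0, 1.916]
ft_force: [0.4, 0.1, 0.1]
opening: 0.439
grip_force: 0.0
```

Call:
step_arm([
  {"tx": 0,"ty": 0,"tz": 0,"roll": 0},
  {"tx": 0,"ty": 0,"tz": 0,"roll": 0},
  {"tx": 0,"ty": 0,"tz": 0,"roll": 0},
  {"tx": 0,"ty": 0,"tz": 0,"roll": 0},
  {"tx": 0,"ty": 0,"tz": 0,"roll": 0},
  {"tx": 0,"ty": 0,"tz": 0,"roll": 0},
], grip=10)

```text
t: 7.78
eef_pos: [582.3, 176.1, 49.2]
tcp_rot: [3.14, 0.0, 1.917]
ft_force: [-2.6, -0.5, 6.8]
opening: 0.243
grip_force: 29.9
```

```bash
python3 -c "
from h import *
sh((*P[0],160),(*P[3],160),yaw=np.radians(109.8))"
```

```text
tcp [582.3 176.1  49.2] rot [3.14  0.    1.917] t 7.78 open 23.2 gf 29.9 F [-2.6 -0.5  6.8]
(558, -101, 160) -> shift [-252.5 -116.7 -110.9]
(514.7, -193.1, 160) -> shift [-324.4 -188.7 -111. ]
roll 0.001
```

Call:
step_arm([
  {"tx": 0,"ty": 0,"tz": -40,"roll": 0},
  {"tx": 0,"ty": 0,"tz": -80,"roll": 0},
  {"tx": 0,"ty": 0,"tz": -111,"roll": 0},
  {"tx": -32,"ty": -19,"tz": -111,"roll": 0},
  {"tx": -65,"ty": -38,"tz": -111,"roll": 0},
  {"tx": -97,"ty": -57,"tz": -111,"roll": 0},
  {"tx": -130,"ty": -76,"tz": -111,"roll": 0},
  {"tx": -162,"ty": -95,"tz": -111,"roll": 0},
  {"tx": -195,"ty": -113,"tz": -111,"roll": 0},
  {"tx": -227,"ty": -132,"tz": -111,"roll": 0},
  {"tx": -260,"ty": -151,"tz": -111,"roll": 0},
  {"tx": -260,"ty": -151,"tz": -111,"roll": 0},
])

```text
t: 8.78
eef_pos: [527.3, -124.9, 159.5]
tcp_rot: [3.142, 0.001, 1.913]
ft_force: [0.1, -0.1, -1.8]
opening: 0.243
grip_force: 29.9
```

Call:
step_arm([
  {"tx": -32,"ty": -19,"tz": 0,"roll": 0},
  {"tx": -64,"ty": -38,"tz": 0,"roll": 0},
  {"tx": -64,"ty": -38,"tz": 0,"roll": 0},
  {"tx": -64,"ty": -38,"tz": 0,"roll": 0},
  {"tx": -64,"ty": -38,"tz": 0,"roll": 0},
])

```text
t: 9.2
eef_pos: [514.0, -192.4, 159.2]
tcp_rot: [-3.142, -0.0, 1.916]
ft_force: [-0.7, 1.1, -1.7]
opening: 0.245
grip_force: 29.9
```

```bash
python3 -c "
from h import *
sh((*P[3],54),yaw=np.radians(109.8))"
```

```text
tcp [ 514.  -192.4  159.2] rot [-3.142 -0.     1.916] t 9.2 open 23.3 gf 29.9 F [-0.7  1.1 -1.7]
(514.7, -193.1, 54) -> shift [ -0.9   0.5 105.2]
roll -0.0
```

Call:
step_arm([
  {"tx": -1,"ty": 0,"tz": 35,"roll": 0},
  {"tx": -1,"ty": 0,"tz": 65,"roll": 0},
  {"tx": -1,"ty": 0,"tz": 85,"roll": 0},
  {"tx": -1,"ty": 0,"tz": 98,"roll": 0},
  {"tx": -1,"ty": 0,"tz": 105,"roll": 0},
  {"tx": -1,"ty": 0,"tz": 105,"roll": 0},
  {"tx": -1,"ty": 0,"tz": 105,"roll": 0},
])

```text
t: 9.78
eef_pos: [514.9, -192.9, 54.5]
tcp_rot: [3.141, 0.0, 1.918]
ft_force: [0.9, -0.6, -0.7]
opening: 0.243
grip_force: 30.0
```

Call:
step_arm([
  {"tx": 0,"ty": 0,"tz": 0,"roll": 0},
  {"tx": 0,"ty": 0,"tz": 0,"roll": 0},
  {"tx": 0,"ty": 0,"tz": 0,"roll": 0},
  {"tx": 0,"ty": 0,"tz": 0,"roll": 0},
  {"tx": 0,"ty": 0,"tz": -30,"roll": 0},
  {"tx": 0,"ty": 0,"tz": -70,"roll": 0},
  {"tx": 0,"ty": 0,"tz": -105,"roll": 0},
  {"tx": 0,"ty": 0,"tz": -105,"roll": 0},
  {"tx": 0,"ty": 0,"tz": -105,"roll": 0},
  {"tx": 0,"ty": 0,"tz": -105,"roll": 0},
], grip=42)

```text
t: 10.62
eef_pos: [514.1, -193.6, 158.9]
tcp_rot: [-3.142, -0.0, 1.917]
ft_force: [1.1, 0.0, -1.1]
opening: 0.441
grip_force: 0.0
```

```bash
python3 -c "
from h import *
sh((*C,155),(*D,155),yaw=np.radians(109.8))
for o in caps(shot('top')): print(*o)"
```

```text
tcp [ 514.1 -193.6  158.9] rot [-3.142 -0.     1.917] t 10.62 open 42.0 gf 0.0 F [ 1.1  0.  -1.1]
(448.3, 195.3, 155) -> shift [388.2  70.    4. ]
(451, 90.6, 155) -> shift [288.8  37.    4. ]
roll 0.0
4 [395.2 256.8] [ 592.7 -163.4] [ 581.9 -161.7]
87 [225.8 321.6] [448.2 195.4] [448.4 195.8]
94 [275.6 321. ] [451.3  90.4] [451.1  90.8]
```

Call:
step_arm([
  {"tx": 36,"ty": 5,"tz": 4,"roll": 0},
  {"tx": 72,"ty": 9,"tz": 4,"roll": 0},
  {"tx": 108,"ty": 14,"tz": 4,"roll": 0},
  {"tx": 144,"ty": 18,"tz": 4,"roll": 0},
  {"tx": 180,"ty": 23,"tz": 4,"roll": 0},
  {"tx": 216,"ty": 28,"tz": 4,"roll": 0},
  {"tx": 252,"ty": 32,"tz": 4,"roll": 0},
  {"tx": 289,"ty": 37,"tz": 4,"roll": 0},
  {"tx": 289,"ty": 37,"tz": 4,"roll": 0},
  {"tx": 289,"ty": 37,"tz": 4,"roll": 0},
  {"tx": 289,"ty": 37,"tz": 4,"roll": 0},
  {"tx": 289,"ty": 37,"tz": 4,"roll": 0},
])

```text
t: 11.67
eef_pos: [451.4, 89.7, 154.8]
tcp_rot: [-3.141, -0.0, 1.916]
ft_force: [-0.4, -0.0, 0.1]
opening: 0.445
grip_force: 0.0
```

```bash
python3 -c "
from h import *
sh((*D,48),yaw=np.radians(109.8))
for o in caps(shot('top')): print(*o)"
```

```text
tcp [451.4  89.7 154.8] rot [-3.141 -0.     1.916] t 11.67 open 42.4 gf 0.0 F [-0.4 -0.   0.1]
(451, 90.6, 48) -> shift [  0.9   0.  106.8]
roll -0.001
81 [397.6 260.5] [ 584.6 -168.5] [ 584.5 -168.1]
80 [409.6 292.5] [ 516.4 -193.6] [ 516.3 -193.3]
```

Call:
step_arm([
  {"tx": 0.5,"ty": 0,"tz": 40,"roll": 0},
  {"tx": 0.5,"ty": 0,"tz": 75,"roll": 0},
  {"tx": 0.5,"ty": 0,"tz": 95,"roll": 0},
  {"tx": 0.5,"ty": 0,"tz": 106,"roll": 0},
  {"tx": 0.5,"ty": 0,"tz": 106,"roll": 0},
  {"tx": 0.5,"ty": 0,"tz": 106,"roll": 0},
])

```text
t: 12.22
eef_pos: [451.1, 90.3, 49.0]
tcp_rot: [-3.14, -0.0, 1.915]
ft_force: [-0.4, -0.1, 0.7]
opening: 0.446
grip_force: 0.0
```

Call:
step_arm([
  {"tx": 0,"ty": 0,"tz": 0,"roll": 0},
  {"tx": 0,"ty": 0,"tz": 0,"roll": 0},
  {"tx": 0,"ty": 0,"tz": 0,"roll": 0},
  {"tx": 0,"ty": 0,"tz": 0,"roll": 0},
  {"tx": 0,"ty": 0,"tz": 0,"roll": 0},
  {"tx": 0,"ty": 0,"tz": 0,"roll": 0},
], grip=10)

```text
t: 12.72
eef_pos: [451.2, 91.2, 49.8]
tcp_rot: [3.141, 0.0, 1.917]
ft_force: [-1.7, -0.8, 7.2]
opening: 0.244
grip_force: 29.9
```

```bash
python3 -c "
from h import *
sh((*P[0],160),(*P[2],160),yaw=np.radians(109.8))"
```

```text
tcp [451.2  91.2  49.8] rot [3.141 0.    1.917] t 12.72 open 23.2 gf 29.9 F [-1.7 -0.8  7.2]
(558, -101, 160) -> shift [-217.    35.3 -110.1]
(490.3, -125.3, 160) -> shift [-216.9  -36.6 -110.1]
roll 0.001
```

To P[0] (+x,+y).

Call:
step_arm([
  {"tx": 0,"ty": 0,"tz": -40,"roll": 0},
  {"tx": 0,"ty": 0,"tz": -80,"roll": 0},
  {"tx": 0,"ty": 0,"tz": -110,"roll": 0},
  {"tx": -36,"ty": 6,"tz": -110,"roll": 0},
  {"tx": -72,"ty": 12,"tz": -110,"roll": 0},
  {"tx": -108,"ty": 18,"tz": -110,"roll": 0},
  {"tx": -144,"ty": 23,"tz": -110,"roll": 0},
  {"tx": -181,"ty": 29,"tz": -110,"roll": 0},
  {"tx": -217,"ty": 35,"tz": -110,"roll": 0},
  {"tx": -217,"ty": 35,"tz": -110,"roll": 0},
  {"tx": -217,"ty": 35,"tz": -110,"roll": 0},
  {"tx": -217,"ty": 35,"tz": -110,"roll": 0},
])

```text
t: 13.72
eef_pos: [557.0, -100.8, 159.0]
tcp_rot: [-3.141, -0.001, 1.916]
ft_force: [-0.5, -0.1, -1.1]
opening: 0.243
grip_force: 29.9
```

```bash
python3 -c "
from h import *
sh((*P[0],54.5),yaw=np.radians(109.8))"
```

```text
tcp [ 557.  -100.8  159. ] rot [-3.141e+00 -1.000e-03  1.916e+00] t 13.72 open 23.1 gf 29.9 F [-0.5 -0.1 -1.1]
(558, -101, 54.5) -> shift [ -0.7   1.  104.5]
roll 0.0
```

Call:
step_arm([
  {"tx": -0.5,"ty": 0.5,"tz": 35,"roll": 0},
  {"tx": -0.5,"ty": 0.5,"tz": 65,"roll": 0},
  {"tx": -0.5,"ty": 0.5,"tz": 85,"roll": 0},
  {"tx": -0.5,"ty": 0.5,"tz": 98,"roll": 0},
  {"tx": -0.5,"ty": 0.5,"tz": 104.5,"roll": 0},
  {"tx": -0.5,"ty": 0.5,"tz": 104.5,"roll": 0},
  {"tx": -0.5,"ty": 0.5,"tz": 104.5,"roll": 0},
])

```text
t: 14.3
eef_pos: [558.1, -100.5, 55.2]
tcp_rot: [3.141, -0.0, 1.918]
ft_force: [0.8, 0.2, -1.0]
opening: 0.246
grip_force: 30.0
```

Call:
step_arm([
  {"tx": 0,"ty": 0,"tz": 0,"roll": 0},
  {"tx": 0,"ty": 0,"tz": 0,"roll": 0},
  {"tx": 0,"ty": 0,"tz": 0,"roll": 0},
  {"tx": 0,"ty": 0,"tz": 0,"roll": 0},
  {"tx": 0,"ty": 0,"tz": -30,"roll": 0},
  {"tx": 0,"ty": 0,"tz": -70,"roll": 0},
  {"tx": 0,"ty": 0,"tz": -105,"roll": 0},
  {"tx": 0,"ty": 0,"tz": -105,"roll": 0},
  {"tx": 0,"ty": 0,"tz": -105,"roll": 0},
  {"tx": 0,"ty": 0,"tz": -105,"roll": 0},
], grip=42)

```text
t: 15.13
eef_pos: [557.9, -101.3, 159.4]
tcp_rot: [-3.141, -0.0, 1.917]
ft_force: [0.1, 0.1, 0.2]
opening: 0.446
grip_force: 0.0
```

```bash
python3 -c "
from h import *
sh((*C,155),yaw=np.radians(109.8))
for o in caps(shot('top')): print(*o)"
```

```text
tcp [ 557.9 -101.3  159.4] rot [-3.141 -0.     1.917] t 15.13 open 42.4 gf 0.0 F [0.1 0.1 0.2]
(448.3, 195.3, 155) -> shift [316.2  -2.5   4.5]
roll 0.0
88 [225.8 321.5] [448.3 195.3] [448.4 195.8]
```

Call:
step_arm([
  {"tx": 40,"ty": 0,"tz": 4,"roll": 0},
  {"tx": 80,"ty": -1,"tz": 4,"roll": 0},
  {"tx": 120,"ty": -1,"tz": 4,"roll": 0},
  {"tx": 160,"ty": -1,"tz": 4,"roll": 0},
  {"tx": 200,"ty": -2,"tz": 4,"roll": 0},
  {"tx": 240,"ty": -2,"tz": 4,"roll": 0},
  {"tx": 280,"ty": -2,"tz": 4,"roll": 0},
  {"tx": 316,"ty": -2.5,"tz": 4,"roll": 0},
  {"tx": 316,"ty": -2.5,"tz": 4,"roll": 0},
  {"tx": 316,"ty": -2.5,"tz": 4,"roll": 0},
  {"tx": 316,"ty": -2.5,"tz": 4,"roll": 0},
  {"tx": 316,"ty": -2.5,"tz": 4,"roll": 0},
])

```text
t: 16.18
eef_pos: [449.0, 194.0, 155.2]
tcp_rot: [-3.14, -0.0, 1.916]
ft_force: [-0.6, 0.3, -1.1]
opening: 0.442
grip_force: 0.0
```

```bash
python3 -c "
from h import *
sh((*C,49),yaw=np.radians(109.8))
for o in caps(shot('top')): print(*o)"
```

```text
tcp [449.  194.  155.2] rot [-3.14  -0.     1.916] t 16.18 open 42.1 gf 0.0 F [-0.6  0.3 -1.1]
(448.3, 195.3, 49) -> shift [ 1.400e+00 -1.000e-01  1.062e+02]
roll -0.001
81 [397.6 260.5] [ 584.6 -168.5] [ 584.6 -168.3]
81 [370.3 273.5] [ 555.4 -109.6] [ 555.3 -109.9]
80 [409.6 292.5] [ 516.4 -193.6] [ 516.3 -193.3]
```

The +x,+y bottle has shifted about 9 mm towards the divider but still stands in its pocket, since its cap and body centres agree. Gripping the last one.

Call:
step_arm([
  {"tx": 1,"ty": 0,"tz": 40,"roll": 0},
  {"tx": 1,"ty": 0,"tz": 75,"roll": 0},
  {"tx": 1,"ty": 0,"tz": 95,"roll": 0},
  {"tx": 1,"ty": 0,"tz": 106,"roll": 0},
  {"tx": 1,"ty": 0,"tz": 106,"roll": 0},
  {"tx": 1,"ty": 0,"tz": 106,"roll": 0},
])

```text
t: 16.73
eef_pos: [448.6, 195.1, 49.6]
tcp_rot: [-3.14, -0.0, 1.915]
ft_force: [0.6, 0.2, 0.8]
opening: 0.441
grip_force: 0.0
```

Call:
step_arm([
  {"tx": 0,"ty": 0,"tz": 0,"roll": 0},
  {"tx": 0,"ty": 0,"tz": 0,"roll": 0},
  {"tx": 0,"ty": 0,"tz": 0,"roll": 0},
  {"tx": 0,"ty": 0,"tz": 0,"roll": 0},
  {"tx": 0,"ty": 0,"tz": 0,"roll": 0},
  {"tx": 0,"ty": 0,"tz": 0,"roll": 0},
], grip=10)

```text
t: 17.23
eef_pos: [448.5, 196.0, 50.4]
tcp_rot: [3.141, 0.0, 1.917]
ft_force: [-1.0, -2.0, 7.6]
opening: 0.241
grip_force: 29.9
```

```bash
python3 -c "
from h import *
sh((*P[2],160),yaw=np.radians(109.8))"
```

```text
tcp [448.5 196.   50.4] rot [3.141 0.    1.917] t 17.23 open 22.9 gf 29.9 F [-1.  -2.   7.6]
(490.3, -125.3, 160) -> shift [-316.4  -69.6 -109.7]
roll 0.0
```

Call:
step_arm([
  {"tx": 0,"ty": 0,"tz": -40,"roll": 0},
  {"tx": 0,"ty": 0,"tz": -80,"roll": 0},
  {"tx": 0,"ty": 0,"tz": -110,"roll": 0},
  {"tx": -38,"ty": -8,"tz": -110,"roll": 0},
  {"tx": -76,"ty": -17,"tz": -110,"roll": 0},
  {"tx": -114,"ty": -25,"tz": -110,"roll": 0},
  {"tx": -152,"ty": -33,"tz": -110,"roll": 0},
  {"tx": -190,"ty": -42,"tz": -110,"roll": 0},
  {"tx": -228,"ty": -50,"tz": -110,"roll": 0},
  {"tx": -266,"ty": -58,"tz": -110,"roll": 0},
  {"tx": -266,"ty": -58,"tz": -110,"roll": 0},
  {"tx": -266,"ty": -58,"tz": -110,"roll": 0},
])

```text
t: 18.23
eef_pos: [483.9, -75.6, 159.6]
tcp_rot: [-3.141, -0.0, 1.913]
ft_force: [0.1, 1.0, -2.1]
opening: 0.249
grip_force: 29.9
```

Call:
step_arm([
  {"tx": -25,"ty": -6,"tz": 0,"roll": 0},
  {"tx": -50,"ty": -12,"tz": 0,"roll": 0},
  {"tx": -50,"ty": -12,"tz": 0,"roll": 0},
  {"tx": -50,"ty": -12,"tz": 0,"roll": 0},
  {"tx": -50,"ty": -12,"tz": 0,"roll": 0},
])

```text
t: 18.65
eef_pos: [489.3, -123.7, 159.7]
tcp_rot: [-3.141, -0.001, 1.917]
ft_force: [1.0, 0.1, -1.7]
opening: 0.246
grip_force: 29.9
```

```bash
python3 -c "
from h import *
sh((*P[2],55),yaw=np.radians(109.8))"
```

```text
tcp [ 489.3 -123.7  159.7] rot [-3.141e+00 -1.000e-03  1.917e+00] t 18.65 open 23.4 gf 29.9 F [ 1.   0.1 -1.7]
(490.3, -125.3, 55) -> shift [ -1.9   0.4 104.7]
roll 0.001
```

Call:
step_arm([
  {"tx": -1,"ty": 0.5,"tz": 35,"roll": 0},
  {"tx": -1,"ty": 0.5,"tz": 65,"roll": 0},
  {"tx": -1,"ty": 0.5,"tz": 85,"roll": 0},
  {"tx": -1,"ty": 0.5,"tz": 98,"roll": 0},
  {"tx": -1,"ty": 0.5,"tz": 104.5,"roll": 0},
  {"tx": -1,"ty": 0.5,"tz": 104.5,"roll": 0},
  {"tx": -1,"ty": 0.5,"tz": 104.5,"roll": 0},
])

```text
t: 19.23
eef_pos: [490.6, -124.9, 55.5]
tcp_rot: [3.142, -0.0, 1.918]
ft_force: [-0.9, -0.5, -1.3]
opening: 0.244
grip_force: 30.0
```

Call:
step_arm([
  {"tx": 0,"ty": 0,"tz": 0,"roll": 0},
  {"tx": 0,"ty": 0,"tz": 0,"roll": 0},
  {"tx": 0,"ty": 0,"tz": 0,"roll": 0},
  {"tx": 0,"ty": 0,"tz": 0,"roll": 0},
  {"tx": 0,"ty": 0,"tz": -30,"roll": 0},
  {"tx": 0,"ty": 0,"tz": -70,"roll": 0},
  {"tx": 0,"ty": 0,"tz": -105,"roll": 0},
  {"tx": 40,"ty": 0,"tz": -145,"roll": 0},
  {"tx": 80,"ty": 0,"tz": -185,"roll": 0},
  {"tx": 120,"ty": 0,"tz": -225,"roll": 0},
  {"tx": 160,"ty": 0,"tz": -225,"roll": 0},
  {"tx": 160,"ty": 0,"tz": -225,"roll": 0},
], grip=42)

```text
t: 20.23
eef_pos: [435.4, 26.0, 282.3]
tcp_rot: [3.139, 0.001, 1.916]
ft_force: [1.6, 1.0, -0.4]
opening: 0.439
grip_force: 0.0
```

```bash
cat >> h.py <<'E'
ctr=np.array([536.4,-147,0]); ex=np.array([.941,.339,0]); ey=np.array([-.339,.941,0]); ez=np.array([0,0,1.])
def tray(x,y,z): return ctr+x*ex+y*ey+z*ez
E
python3 -c "
from h import *
c=shot('top');d=shot('side','s2.png')
for o in caps(c): print(*o)
# bar angle: red grip in both views -> triangulate
P=[];q=[]
for n,k in (('top',c),('side',d)):
    hsv=cv2.cvtColor(k['pixels'],cv2.COLOR_BGR2HSV)
    m=cv2.inRange(hsv,(0,120,60),(8,255,255))|cv2.inRange(hsv,(172,120,60),(180,255,255))
    nn,l,s,ce=cv2.connectedComponentsWithStats(m)
    print(n,[(s[i].tolist(),ce[i].round(1).tolist()) for i in range(1,nn) if s[i,4]>20])
for a in (1.6,1.7,1.8,1.9):
    g=tray(0,-115+232*np.cos(a),57+232*np.sin(a)); print(a,g.round(),proj(c,g).round(1),proj(d,g).round(1))
sh()
cv2.imwrite('pics/s2.png',cv2.resize(d['pixels'][40:340,280:560],None,fx=2,fy=2))
"
```

```text
81 [397.6 260.5] [ 584.6 -168.5] [ 584.5 -168.1]
82 [370.3 273.5] [ 555.5 -109.7] [ 555.5 -109.9]
80 [409.6 292.5] [ 516.4 -193.6] [ 516.3 -193.3]
83 [377.5 303.4] [ 492.1 -125.1] [ 492.2 -125.9]
top [([312, 206, 24, 24, 301], [323.8, 218.2]), ([483, 234, 18, 19, 203], [491.5, 243.0]), ([157, 296, 10, 10, 26], [161.7, 301.3])]
side [([409, 60, 6, 18, 35], [411.1, 69.4]), ([296, 220, 25, 29, 519], [308.3, 235.6]), ([296, 376, 12, 6, 36], [301.1, 378.3])]
1.6 [ 578. -262.  289.] [469.8 251.1] [414.7  76.3]
1.7 [ 586. -283.  287.] [481.4 247.1] [415.5  71.7]
1.8 [ 593. -305.  283.] [492.4 243.4] [416.1  68.4]
1.9 [ 601. -326.  277.] [502.6 240.1] [416.5  66.4]
tcp [435.3  27.6 283. ] rot [3.137e+00 1.000e-03 1.920e+00] t 20.33 open 41.8 gf 0.0 F [ 0.1 -0.3 -1.3]
```

View pics/s2.png

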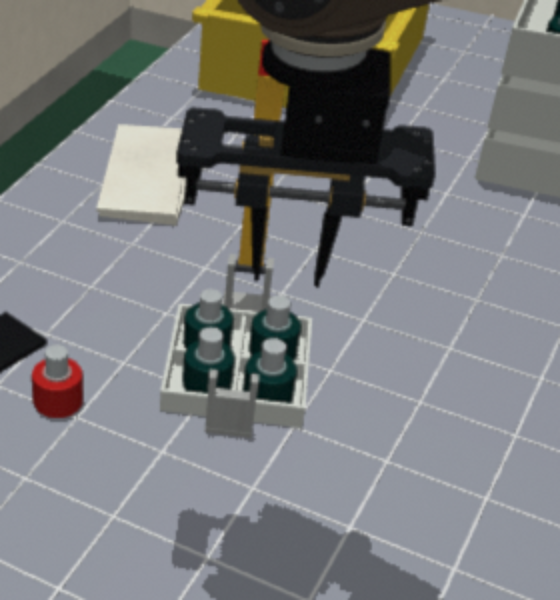

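All four bottles stand in the pockets, with caps at crop (210,305), (278,310), (210,345) and (273,355). The bar stands at about 1.8 rad with its grip near (593,−305,283). Next I'll close the fingers, go over and behind the bar, and push it along its arc.

```bash
python3 -c "
from h import *
sh(tray(0,0,370),tray(0,-215,370),tray(0,-215,285),yaw=np.radians(109.8))
for a in np.arange(1.8,-0.01,-0.1):
    print(round(a,1),round(-115+228*np.cos(a)-4*np.sin(a)-10+215,1),round(-(57+228*np.sin(a)+4*np.cos(a)-285),1))"
```

```text
tcp [435.3  27.6 283. ] rot [3.137e+00 1.000e-03 1.920e+00] t 20.33 open 41.8 gf 0.0 F [ 0.1 -0.3 -1.3]
[ 536.4 -147.   370. ] -> shift [-198.8   35.7  -86.7]
[ 609.285 -349.315  370.   ] -> shift [-413.8   34.9  -86.4]
[ 609.285 -349.315  285.   ] -> shift [-413.7   34.6   -1.4]
roll 0.004
1.8 34.3 6.9
1.7 56.7 2.4
1.6 79.3 0.2
1.5 102.1 0.3
1.4 124.8 2.6
1.3 147.1 7.2
1.2 168.9 14.0
1.1 189.9 23.0
1.0 209.8 34.0
0.9 228.6 46.9
0.8 246.0 61.7
0.7 261.8 78.1
0.6 275.9 96.0
0.5 288.2 115.2
0.4 298.4 135.5
0.3 306.6 156.8
0.2 312.7 178.8
0.1 316.5 201.3
-0.0 318.0 224.0
```

Call:
step_arm([
  {"tx": 0,"ty": 10,"tz": -40,"roll": 0},
  {"tx": 0,"ty": 20,"tz": -75,"roll": 0},
  {"tx": -25,"ty": 30,"tz": -87,"roll": 0},
  {"tx": -60,"ty": 35,"tz": -87,"roll": 0},
  {"tx": -97,"ty": 35,"tz": -87,"roll": 0},
  {"tx": -135,"ty": 35,"tz": -87,"roll": 0},
  {"tx": -172,"ty": 35,"tz": -87,"roll": 0},
  {"tx": -210,"ty": 35,"tz": -87,"roll": 0},
  {"tx": -247,"ty": 35,"tz": -87,"roll": 0},
  {"tx": -285,"ty": 35,"tz": -87,"roll": 0},
  {"tx": -285,"ty": 35,"tz": -87,"roll": 0},
  {"tx": -285,"ty": 35,"tz": -87,"roll": 0},
], grip=0)

```text
t: 21.33
eef_pos: [565.7, -233.8, 365.8]
tcp_rot: [-3.14, -0.002, 1.914]
ft_force: [0.4, 0.4, 0.3]
opening: 0.006
grip_force: 0.0
```

```bash
python3 -c "
from h import *
sh(tray(0,-215,370),tray(0,-215,285),yaw=np.radians(109.8))"
```

```text
tcp [ 565.7 -233.8  365.8] rot [-3.140e+00 -2.000e-03  1.914e+00] t 21.33 open 0.5 gf 0.0 F [0.4 0.4 0.3]
[ 609.285 -349.315  370.   ] -> shift [-123.4    2.2   -4.4]
[ 609.285 -349.315  285.   ] -> shift [-123.5    2.3   80.6]
roll -0.002
```

Call:
step_arm([
  {"tx": -40,"ty": 2,"tz": -4,"roll": 0},
  {"tx": -80,"ty": 2,"tz": -4,"roll": 0},
  {"tx": -124,"ty": 2,"tz": -4,"roll": 0},
  {"tx": -124,"ty": 2,"tz": -4,"roll": 0},
  {"tx": -124,"ty": 2,"tz": 10,"roll": 0},
  {"tx": -124,"ty": 2,"tz": 45,"roll": 0},
  {"tx": -124,"ty": 2,"tz": 80,"roll": 0},
  {"tx": -124,"ty": 2,"tz": 80,"roll": 0},
  {"tx": -124,"ty": 2,"tz": 80,"roll": 0},
  {"tx": -124,"ty": 2,"tz": 80,"roll": 0},
])

```text
t: 22.17
eef_pos: [610.3, -347.4, 289.7]
tcp_rot: [3.14, 0.002, 1.917]
ft_force: [0.0, -0.0, 0.1]
opening: 0.004
grip_force: 0.0
```

```bash
python3 -c "
from h import *
sh(tray(0,-215,285),yaw=np.radians(109.8))
c=shot('side');cv2.imwrite('pics/s3.png',cv2.resize(c['pixels'][0:280,280:560],None,fx=2,fy=2))"
```

```text
tcp [ 610.3 -347.4  289.7] rot [3.140e+00 2.000e-03 1.917e+00] t 22.17 open 0.3 gf 0.0 F [ 0.  -0.   0.1]
[ 609.285 -349.315  285.   ] -> shift [-1.5 -1.6  4.7]
roll 0.001
```

View pics/s3.png

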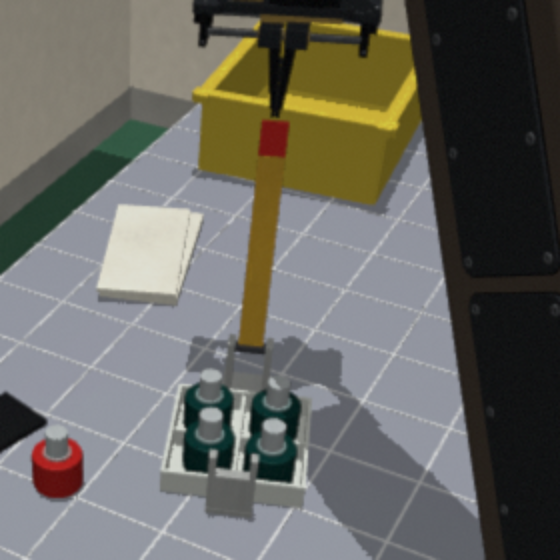

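The closed fingers are just behind the top of the bar, with the tips at crop (275,118), aligned with its width. Pushing along the arc now.

Call:
step_arm([
  {"tx": 0,"ty": -1.5,"tz": 10,"roll": 0},
  {"tx": 20,"ty": -1.5,"tz": 11,"roll": 0},
  {"tx": 38,"ty": -1.5,"tz": 10,"roll": 0},
  {"tx": 55,"ty": -1.5,"tz": 7,"roll": 0},
  {"tx": 78,"ty": -1.5,"tz": 5,"roll": 0},
  {"tx": 101,"ty": -1.5,"tz": 5,"roll": 0},
  {"tx": 123,"ty": -1.5,"tz": 7,"roll": 0},
  {"tx": 146,"ty": -1.5,"tz": 12,"roll": 0},
  {"tx": 167,"ty": -1.5,"tz": 19,"roll": 0},
  {"tx": 188,"ty": -1.5,"tz": 28,"roll": 0},
  {"tx": 188,"ty": -1.5,"tz": 28,"roll": 0},
  {"tx": 188,"ty": -1.5,"tz": 28,"roll": 0},
])

```text
t: 23.22
eef_pos: [544.6, -170.7, 260.1]
tcp_rot: [3.141, 0.001, 1.918]
ft_force: [0.6, -0.3, 0.1]
opening: 0.002
grip_force: 0.0
```

```bash
python3 -c "
from h import *
c=shot('side');cv2.imwrite('pics/s4.png',cv2.resize(c['pixels'][0:280,280:560],None,fx=2,fy=2))
sh(tray(0,-25.1,262),yaw=np.radians(109.8))
for a in np.arange(1.1,-0.01,-0.1):
    p=tray(0,-115+228*np.cos(a)-4*np.sin(a)-10,57+228*np.sin(a)+4*np.cos(a)); s=env.state(); print(round(a,1),Ro.from_euler('xyz',s['tcp_rot']).inv().apply(p-s['eef_pos']).round(1))"
```

```text
tcp [ 545.1 -171.5  260.3] rot [3.140e+00 1.000e-03 1.917e+00] t 23.27 open 0.6 gf 0.0 F [ 0.2  0.5 -0. ]
[ 544.9089 -170.6191  262.    ] -> shift [ 0.8  0.1 -1.7]
roll 0.001
1.1 [ 0.8  0.1 -1.7]
1.0 [20.8  0.1  9.2]
0.9 [39.6  0.1 22.1]
0.8 [57.   0.1 36.8]
0.7 [72.8  0.1 53.2]
0.6 [87.   0.1 71.1]
0.5 [99.2  0.1 90.3]
0.4 [1.096e+02 1.000e-01 1.106e+02]
0.3 [1.178e+02 1.000e-01 1.319e+02]
0.2 [123.8   0.  153.9]
0.1 [127.7   0.  176.4]
-0.0 [129.2  -0.  199.1]
```

View pics/s4.png

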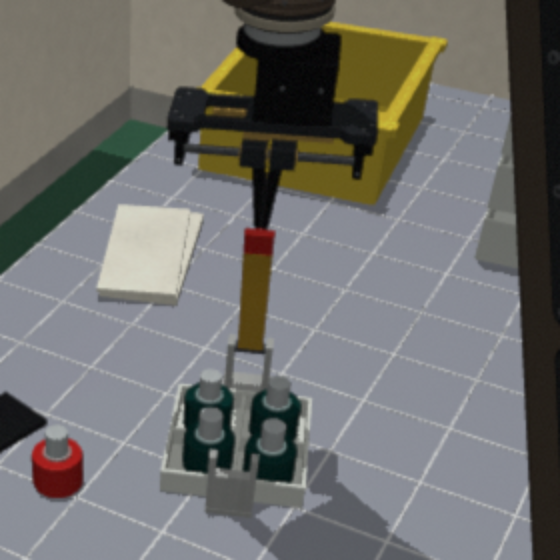

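The bar has come forward with the fingertips on its red end (crop (260,232)), and the force is small. Continuing the arc down.

Call:
step_arm([
  {"tx": 20,"ty": 0,"tz": 9,"roll": 0},
  {"tx": 40,"ty": 0,"tz": 22,"roll": 0},
  {"tx": 57,"ty": 0,"tz": 37,"roll": 0},
  {"tx": 73,"ty": 0,"tz": 53,"roll": 0},
  {"tx": 87,"ty": 0,"tz": 71,"roll": 0},
  {"tx": 99,"ty": 0,"tz": 90,"roll": 0},
  {"tx": 110,"ty": 0,"tz": 110,"roll": 0},
  {"tx": 118,"ty": 0,"tz": 132,"roll": 0},
  {"tx": 124,"ty": 0,"tz": 154,"roll": 0},
  {"tx": 130,"ty": 0,"tz": 170,"roll": 0},
  {"tx": 133,"ty": 0,"tz": 180,"roll": 0},
  {"tx": 133,"ty": 0,"tz": 180,"roll": 0},
])

```text
t: 24.27
eef_pos: [499.5, -46.4, 77.8]
tcp_rot: [-3.14, -0.001, 1.917]
ft_force: [0.1, -0.9, -0.3]
opening: 0.004
grip_force: 0.0
```

```bash
python3 -c "
from h import *
sh(tray(0,108,61),tray(0,108,59))"
```

```text
tcp [499.5 -46.4  77.8] rot [-3.140e+00 -1.000e-03  1.917e+00] t 24.27 open 0.4 gf 0.0 F [ 0.1 -0.9 -0.3]
[499.788 -45.372  61.   ] -> shift [ 0.8  0.7 16.8]
[499.788 -45.372  59.   ] -> shift [ 0.8  0.7 18.8]
```

Call:
step_arm([
  {"tx": 1,"ty": 0.5,"tz": 6,"roll": 0},
  {"tx": 1,"ty": 0.5,"tz": 10,"roll": 0},
  {"tx": 1,"ty": 0.5,"tz": 14,"roll": 0},
  {"tx": 1,"ty": 0.5,"tz": 17,"roll": 0},
  {"tx": 1,"ty": 0.5,"tz": 17,"roll": 0},
  {"tx": 1,"ty": 0.5,"tz": 17,"roll": 0},
])

```text
t: 24.77
eef_pos: [499.7, -45.1, 62.4]
tcp_rot: [3.141, -0.0, 1.917]
ft_force: [0.3, 0.2, 0.5]
opening: 0.006
grip_force: 0.0
```

Call:
step_arm([
  {"tx": 0,"ty": 0,"tz": 1,"roll": 0},
  {"tx": 0,"ty": 0,"tz": 1,"roll": 0},
  {"tx": 0,"ty": 0,"tz": 1,"roll": 0},
])

```text
t: 25.02
eef_pos: [499.7, -45.0, 61.4]
tcp_rot: [3.141, 0.0, 1.917]
ft_force: [0.0, 0.3, -0.2]
opening: 0.004
grip_force: 0.0
```

Call:
step_arm([
  {"tx": 0,"ty": 0,"tz": 1,"roll": 0},
  {"tx": 0,"ty": 0,"tz": 1.5,"roll": 0},
  {"tx": 0,"ty": 0,"tz": 1.5,"roll": 0},
])

```text
t: 25.27
eef_pos: [499.8, -44.9, 60.9]
tcp_rot: [3.141, 0.001, 1.917]
ft_force: [-3.6, 1.2, 15.7]
opening: 0.003
grip_force: 8.1
```

Call:
step_arm([
  {"tx": 0,"ty": 0,"tz": 1,"roll": 0},
  {"tx": 0,"ty": 0,"tz": 1,"roll": 0},
  {"tx": 0,"ty": 0,"tz": 1,"roll": 0},
])

```text
t: 25.52
eef_pos: [499.8, -44.9, 60.6]
tcp_rot: [3.14, 0.001, 1.917]
ft_force: [-6.9, 1.8, 27.5]
opening: 0.003
grip_force: 13.4
```

```bash
python3 -c "
from h import *
c=shot('side');cv2.imwrite('pics/s5.png',cv2.resize(c['pixels'][120:320,310:510],None,fx=3,fy=3,interpolation=2))
sh()"
```

```text
tcp [499.8 -44.9  60.6] rot [3.140e+00 1.000e-03 1.917e+00] t 25.57 open 0.6 gf 13.4 F [-6.2  1.4 26.5]
```

View pics/s5.png

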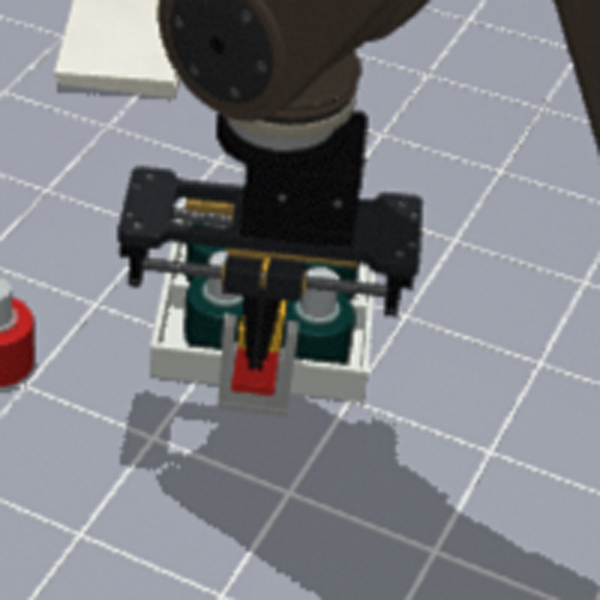

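The fingers stopped hard at z≈60.6 with 27 N, and the red end lies between the prongs (crop (255,375)), so the bar is down in its catch. I'll lift off and measure the knob.

Call:
step_arm([
  {"tx": 0,"ty": 0,"tz": -35,"roll": 0},
  {"tx": 0,"ty": 0,"tz": -70,"roll": 0},
  {"tx": 0,"ty": 0,"tz": -105,"roll": 0},
  {"tx": 0,"ty": 0,"tz": -135,"roll": 0},
  {"tx": 0,"ty": 0,"tz": -135,"roll": 0},
  {"tx": 0,"ty": 0,"tz": -135,"roll": 0},
], grip=60)

```text
t: 26.07
eef_pos: [500.0, -45.0, 195.1]
tcp_rot: [3.139, 0.002, 1.917]
ft_force: [-0.5, -0.1, -0.7]
opening: 0.366
grip_force: 0.0
```

```bash
cat > k.py <<'E'
from h import *
c=shot('top'); im=c['pixels']; hsv=cv2.cvtColor(im,cv2.COLOR_BGR2HSV)
red=cv2.inRange(hsv,(0,80,50),(10,255,255))|cv2.inRange(hsv,(170,80,50),(180,255,255))
n,l,s,ce=cv2.connectedComponentsWithStats(red)
blk=((im.max(2)<60)).astype(np.uint8); blk[:,:150]=0; blk[:,192:]=0; blk[:285]=0; blk[328:]=0
k,ll,ss,cc=cv2.connectedComponentsWithStats(blk); j=1+np.argmax(ss[1:,4])
print('disc',ss[j].tolist(),cc[j].round(1),plane(c,*cc[j],60)[:2].round(1))
for i in range(1,n):
    x,y,w,h,a=s[i]
    if 140<x<200 and y>270:
        yy,xx=np.where(l==i); p=np.array([plane(c,u,v,74 if a>8 else 41)[:2] for u,v in zip(xx,yy)])
        q=p-p.mean(0); d=np.linalg.svd(q)[2][0]
        print('red',s[i].tolist(),ce[i].round(1),p.mean(0).round(1),'axis deg',np.degrees(np.arctan2(d[1],d[0])).round(1), p[np.argmin(q@d)].round(1),p[np.argmax(q@d)].round(1))
for o in caps(c): print(*o)
cv2.imwrite('pics/'+__import__('sys').argv[1],cv2.resize(im[255:350,130:430],None,fx=2.66,fy=2.66,interpolation=2))
E
python3 k.py k1.png
```

```text
disc [159, 297, 20, 19, 266] [169.5 306.1] [478.9 317.1]
red [156, 296, 11, 10, 32] [161.3 301.1] [488.5 332. ] axis deg -130.9 [499.  343.8] [480.5 321.8]
red [162, 323, 2, 4, 4] [162.5 324.5] [440.  334.1] axis deg 160.2 [443.2 333.2] [436.8 335. ]
71 [410.1 292.6] [ 516.2 -194.7] [ 515.3 -205.2]
```

View pics/k1.png

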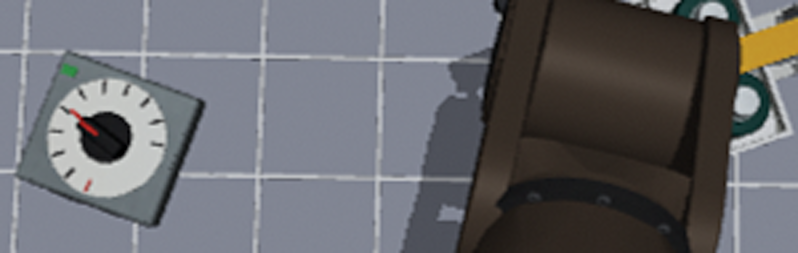

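Knob red line at about 49° world and zero mark at 161°, so the knob is about 1.95 rad from zero, with its axis at (478.8, 320.8). I'll approach with the fingers across the bar (yaw 49°).

```bash
python3 -c "
from h import *
sh((478.7,320.5,150),yaw=np.radians(49))"
```

```text
tcp [499.4 -44.9 193.7] rot [3.141 0.    1.917] t 26.12 open 38.8 gf 0.0 F [ 0.5  0.1 -0.9]
(478.7, 320.5, 150) -> shift [350.8 104.4  43.7]
roll 1.062
```

Call:
step_arm([
  {"tx": 36,"ty": 11,"tz": 4,"roll": 0.11},
  {"tx": 72,"ty": 21,"tz": 8,"roll": 0.22},
  {"tx": 108,"ty": 32,"tz": 13,"roll": 0.33},
  {"tx": 144,"ty": 43,"tz": 17,"roll": 0.44},
  {"tx": 180,"ty": 54,"tz": 22,"roll": 0.55},
  {"tx": 216,"ty": 64,"tz": 26,"roll": 0.66},
  {"tx": 252,"ty": 75,"tz": 31,"roll": 0.77},
  {"tx": 288,"ty": 86,"tz": 35,"roll": 0.88},
  {"tx": 324,"ty": 96,"tz": 40,"roll": 0.98},
  {"tx": 351,"ty": 104,"tz": 44,"roll": 1.062},
  {"tx": 351,"ty": 104,"tz": 44,"roll": 1.062},
  {"tx": 351,"ty": 104,"tz": 44,"roll": 1.062},
], grip=50)

```text
t: 27.12
eef_pos: [477.2, 321.3, 147.5]
tcp_rot: [-3.14, 0.003, 0.858]
ft_force: [0.3, -0.5, 0.1]
opening: 0.526
grip_force: 0.0
```

Call:
step_arm([
  {"tx": 0,"ty": 0,"tz": 0,"roll": 0},
  {"tx": 0,"ty": 0,"tz": 0,"roll": 0},
])

```text
t: 27.28
eef_pos: [478.3, 319.5, 149.2]
tcp_rot: [-3.141, 0.001, 0.855]
ft_force: [-0.2, 0.3, 0.8]
opening: 0.526
grip_force: 0.0
```

```bash
python3 -c "
from h import *
sh((478.7,320.5,52),yaw=np.radians(49))
c=shot('side'); a=c['pixels'][240:440,210:410]; cv2.imwrite('pics/k2.png',cv2.resize(a,None,fx=3,fy=3,interpolation=2))"
```

```text
tcp [478.3 319.5 149.2] rot [-3.141e+00  1.000e-03  8.550e-01] t 27.28 open 50.0 gf 0.0 F [-0.2  0.3  0.8]
(478.7, 320.5, 52) -> shift [ 1.1 -0.4 97.2]
roll -0.001
```

View pics/k2.png

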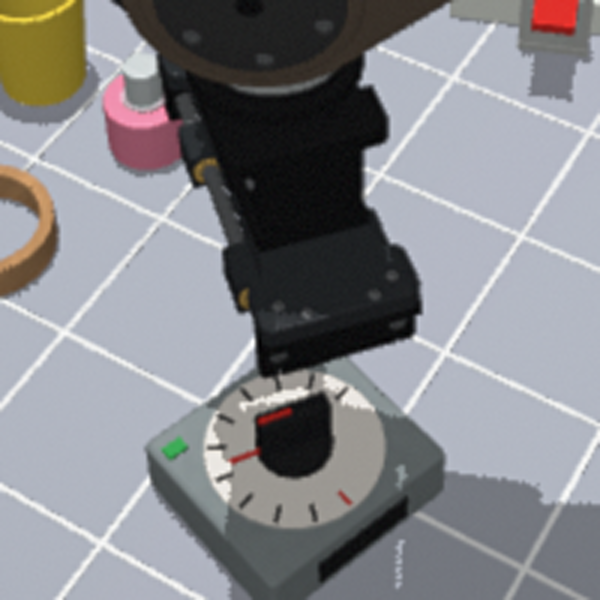

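The side crop shows that the red line has two parts, one on the bar top (275,415) and one low at the dial (245,456). I'll recompute its direction with the right heights.

```bash
python3 -c "
from h import *
c=shot('side')
f=lambda u,v,z: plane(c,210+u/3,240+v/3,z)[:2]
C=np.array([478.7,320.5])
for n,a,b,z in (('bar',(258,420),(292,410),74),('ptr',(232,461),(260,452),45),('barEdgeTop',(258,407),(328,390),74),('zero',(349,502),(340,492),41)):
    p,q=f(*a,z),f(*b,z); d=p-q; print(n,p.round(1),q.round(1),np.degrees(np.arctan2(d[1],d[0])).round(1),'radial',np.degrees(np.arctan2(*(p-C)[::-1])).round(1))
t=shot('top')
print('top ptr tip', plane(t,157,296.5,45)[:2].round(1), 'bar inner',plane(t,166,305,74)[:2].round(1))"
```

```text
bar [488.7 334.4] [476.8 320.5] 49.4 radial 54.3
ptr [498.3 346.6] [488.6 334.7] 50.8 radial 53.1
barEdgeTop [492.9 327.7] [467.  300.6] 46.3 radial 27.1
zero [434.8 334.5] [441.7 331.8] 159.0 radial 162.3
top ptr tip [499.5 348.2] bar inner [480.5 321.8]
```

Call:
step_arm([
  {"tx": 1,"ty": -0.5,"tz": 35,"roll": 0},
  {"tx": 1,"ty": -0.5,"tz": 65,"roll": 0},
  {"tx": 1,"ty": -0.5,"tz": 85,"roll": 0},
  {"tx": 1,"ty": -0.5,"tz": 96,"roll": 0},
  {"tx": 1,"ty": -0.5,"tz": 96,"roll": 0},
  {"tx": 1,"ty": -0.5,"tz": 96,"roll": 0},
])

```text
t: 27.93
eef_pos: [479.1, 321.4, 54.3]
tcp_rot: [-3.142, -0.0, 0.854]
ft_force: [0.2, -0.2, 0.5]
opening: 0.528
grip_force: 0.0
```

Call:
step_arm([
  {"tx": 0,"ty": 0,"tz": 0,"roll": 0},
  {"tx": 0,"ty": 0,"tz": 0,"roll": 0},
  {"tx": 0,"ty": 0,"tz": 0,"roll": 0},
  {"tx": 0,"ty": 0,"tz": 0,"roll": 0},
  {"tx": 0,"ty": 0,"tz": 0,"roll": 0},
  {"tx": 0,"ty": 0,"tz": 0,"roll": 0},
  {"tx": 0,"ty": 0,"tz": 0,"roll": 0},
], grip=5)

```text
t: 28.52
eef_pos: [479.4, 320.8, 54.1]
tcp_rot: [3.14, -0.0, 0.856]
ft_force: [1.5, -4.3, 3.5]
opening: 0.126
grip_force: 29.9
```

Gripped at 12 mm, the bar's width. Turning counter-clockwise.

Call:
step_arm([
  {"tx": 0,"ty": 0,"tz": 0,"roll": -0.1},
  {"tx": 0,"ty": 0,"tz": 0,"roll": -0.2},
  {"tx": 0,"ty": 0,"tz": 0,"roll": -0.3},
  {"tx": 0,"ty": 0,"tz": 0,"roll": -0.4},
  {"tx": 0,"ty": 0,"tz": 0,"roll": -0.5},
  {"tx": 0,"ty": 0,"tz": 0,"roll": -0.6},
  {"tx": 0,"ty": 0,"tz": 0,"roll": -0.7},
  {"tx": 0,"ty": 0,"tz": 0,"roll": -0.8},
  {"tx": 0,"ty": 0,"tz": 0,"roll": -0.9},
  {"tx": 0,"ty": 0,"tz": 0,"roll": -1.0},
  {"tx": 0,"ty": 0,"tz": 0,"roll": -1.0},
  {"tx": 0,"ty": 0,"tz": 0,"roll": -1.0},
])

```text
t: 29.52
eef_pos: [477.5, 321.1, 54.1]
tcp_rot: [-3.139, 0.0, 1.856]
ft_force: [-5.3, -3.1, 7.3]
opening: 0.123
grip_force: 29.9
```

Call:
step_arm([
  {"tx": 0,"ty": 0,"tz": 0,"roll": -0.1},
  {"tx": 0,"ty": 0,"tz": 0,"roll": -0.2},
  {"tx": 0,"ty": 0,"tz": 0,"roll": -0.3},
  {"tx": 0,"ty": 0,"tz": 0,"roll": -0.4},
  {"tx": 0,"ty": 0,"tz": 0,"roll": -0.5},
  {"tx": 0,"ty": 0,"tz": 0,"roll": -0.6},
  {"tx": 0,"ty": 0,"tz": 0,"roll": -0.7},
  {"tx": 0,"ty": 0,"tz": 0,"roll": -0.8},
  {"tx": 0,"ty": 0,"tz": 0,"roll": -0.85},
  {"tx": 0,"ty": 0,"tz": 0,"roll": -0.85},
  {"tx": 0,"ty": 0,"tz": 0,"roll": -0.85},
])

```text
t: 30.43
eef_pos: [476.3, 320.1, 54.1]
tcp_rot: [-3.137, -0.003, 2.706]
ft_force: [-10.0, -7.9, 13.4]
opening: 0.129
grip_force: 29.9
```

```bash
python3 -c "
from h import *
sh(yaw=np.radians(161)); print(env.state()['moment'])"
```

```text
tcp [476.3 320.1  54.1] rot [-3.137e+00 -3.000e-03  2.706e+00] t 30.43 open 12.2 gf 29.9 F [-10.   -7.9  13.4]
roll -0.104
[-1.67500817  1.98023391  0.03650887]
```

Call:
step_arm([
  {"tx": 0,"ty": 0,"tz": 0,"roll": -0.03},
  {"tx": 0,"ty": 0,"tz": 0,"roll": -0.06},
  {"tx": 0,"ty": 0,"tz": 0,"roll": -0.08},
  {"tx": 0,"ty": 0,"tz": 0,"roll": -0.08},
])

```text
t: 30.77
eef_pos: [476.2, 320.0, 54.1]
tcp_rot: [-3.137, -0.004, 2.786]
ft_force: [-10.5, -9.3, 13.8]
opening: 0.122
grip_force: 29.9
```

```bash
python3 -c "
from h import *
sh(yaw=np.radians(161)); print(env.state()['moment'])"
```

```text
tcp [476.2 320.   54.1] rot [-3.137 -0.004  2.786] t 30.77 open 11.6 gf 29.9 F [-10.5  -9.3  13.8]
roll -0.024
[-1.79784959  1.93462765  0.06197007]
```

Call:
step_arm([
  {"tx": 0,"ty": 0,"tz": 0,"roll": -0.02},
  {"tx": 0,"ty": 0,"tz": 0,"roll": -0.04},
  {"tx": 0,"ty": 0,"tz": 0,"roll": -0.05},
  {"tx": 0,"ty": 0,"tz": 0,"roll": -0.05},
])

```text
t: 31.1
eef_pos: [476.3, 319.9, 54.1]
tcp_rot: [-3.137, -0.004, 2.835]
ft_force: [-10.7, -10.7, 13.8]
opening: 0.124
grip_force: 30.2
```

```bash
python3 -c "
from h import *
sh(yaw=np.radians(161)); print(env.state()['moment'])"
```

```text
tcp [476.3 319.9  54.1] rot [-3.137 -0.004  2.835] t 31.1 open 11.8 gf 30.2 F [-10.7 -10.7  13.8]
roll 0.025
[-2.0285859   1.90674799 -0.60933012]
```

The z-moment jumped to −0.61 N m at yaw 162°, so the knob is on its zero stop. Releasing and rising clear.

Call:
step_arm([
  {"tx": 0,"ty": 0,"tz": 0,"roll": 0},
  {"tx": 0,"ty": 0,"tz": 0,"roll": 0},
  {"tx": 0,"ty": 0,"tz": 0,"roll": 0},
  {"tx": 0,"ty": 0,"tz": 0,"roll": 0},
  {"tx": 0,"ty": 0,"tz": -30,"roll": 0},
  {"tx": 0,"ty": 0,"tz": -70,"roll": 0},
  {"tx": 0,"ty": 0,"tz": -110,"roll": 0},
  {"tx": 0,"ty": 0,"tz": -150,"roll": 0},
  {"tx": 0,"ty": 0,"tz": -190,"roll": 0},
  {"tx": 0,"ty": 0,"tz": -190,"roll": 0},
], grip=45)

```text
t: 31.93
eef_pos: [480.8, 322.9, 251.5]
tcp_rot: [3.133, 0.008, 2.835]
ft_force: [0.8, -0.5, 0.0]
opening: 0.471
grip_force: 0.0
```

```bash
python3 -c "
from h import *
sh((540,150,300))"
```

```text
tcp [480.8 322.9 251.5] rot [3.133 0.008 2.835] t 31.93 open 44.8 gf 0.0 F [ 0.8 -0.5  0. ]
(540, 150, 300) -> shift [-109.  -146.5  -48.9]
```

Call:
step_arm([
  {"tx": -22,"ty": -29,"tz": -10,"roll": 0},
  {"tx": -44,"ty": -58,"tz": -20,"roll": 0},
  {"tx": -66,"ty": -88,"tz": -30,"roll": 0},
  {"tx": -88,"ty": -117,"tz": -40,"roll": 0},
  {"tx": -109,"ty": -146,"tz": -49,"roll": 0},
  {"tx": -109,"ty": -146,"tz": -49,"roll": 0},
  {"tx": -109,"ty": -146,"tz": -49,"roll": 0},
  {"tx": -109,"ty": -146,"tz": -49,"roll": 0},
])

```text
t: 32.6
eef_pos: [538.4, 149.6, 292.4]
tcp_rot: [3.141, -0.0, 2.834]
ft_force: [-0.2, -0.6, -0.1]
opening: 0.475
grip_force: 0.0
```

```bash
python3 k.py k3.png; python3 -c "
import cv2,numpy as np
from h import *
im=shot('top')['pixels'];s=shot('side')['pixels']
a=cv2.resize(im[225:345,140:440],(800,320),interpolation=2); b=cv2.resize(s[180:450,230:450],(228,280)); 
c1=cv2.resize(s[150:280,330:470],(300,278)); c2=cv2.resize(s[340:450,250:370],(300,278))
r=np.zeros((600,800,3),np.uint8); r[:320]=a; r[322:600,:300]=c1; r[322:600,310:610]=c2
cv2.imwrite('pics/fin.png',r)"
```

```text
disc [181, 285, 11, 43, 398] [186.4 305.1] [481.7 281.4]
red [162, 306, 6, 21, 41] [164.3 313.8] [462.1 324.3] axis deg 174.2 [478.4 319.6] [436.6 327.8]
82 [397.6 260.6] [ 584.5 -168.4] [ 585.8 -167.6]
85 [370.4 273.6] [ 555.4 -109.8] [ 559.3 -107.7]
81 [409.5 292.6] [ 516.3 -193.5] [ 515.4 -193.2]
85 [377.5 303.4] [ 492.1 -125.1] [ 491.2 -125.3]
```

View pics/fin.png

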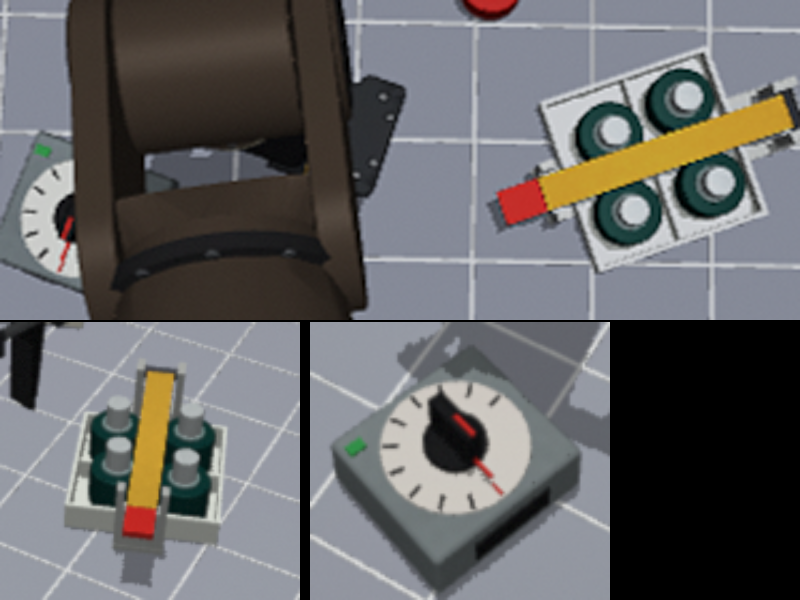

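The final view shows four bottles in four pockets, the bar in its fork (side inset (140,520)), and the knob's red line meeting the red zero mark (inset (490,480)). Handing in.

```bash
python3 -c "
from cell import env
print(env.job_done())"
```

```text
the job is handed in; nothing more can be done
None
```

The job is handed in: all four teal bottles stand upright, one to a pocket, the bar rests in its catch, the knob was then turned back to its zero stop, and the phone, cup and tape were left alone.

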